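# Set an infrared thermometer to continuous reading and hold it on a T-joint

### The job

Check the preheat of the tacked T-joint: gloves are too thick for the small sunken lock-on button on the infrared thermometer, so press it fully with the tip of the slim pin punch while the thermometer stands in its holster, then put the punch back in its block. Draw the thermometer out of the holster and aim it, from the side where the holster stands, handle downwards like a pistol and sloping down at about 45 degrees, at the middle of the joint where the upright plate meets the base plate, with its lens about 15 cm from that spot. Keep holding it there, still and touching nothing else: the program finishes while the gripper still holds it; leave all the other things on the table alone.

Things in the scene. Friction and masses are not known exactly. Their poses are not given: they have to be found in the camera images.
- thermometer: Loose pistol-shaped infrared thermometer, grey and black plastic, 0.25 kg, muzzle down in the holster, handle roughly towards the robot. Origin: centre of the lens face. +z runs back to the display face (it looks along -z); handle to -x; +x is its top as a pistol. Barrel 44 (x) by 38 (y) mm to z 67, then 48 by 42 to the rear face at z 125, which has the display (x 0 to 21) and button (x -10).
- lens (a point): Centre of the thermometer's muzzle face, the same point and axes as thermometer: it looks along its -z.
- handle (a point): Middle of the handle, to grip across its 30 mm width (the thermometer's y): at x = -60, z = 96 mm. The handle is 30 wide and 31 mm thick, from x = -24 to -130 mm, raked 16 degrees (centre line z = 86 at x = -24, z = 115 at its end). In the holster the thermometer's rear face is 29 mm above this point and the holster's rim 41 mm below.
- lock_button (a joint): Travel of the round lock-on button, 12 mm across, in a 14 mm round well in the rear face, its top 2.5 mm below that face: 0 m out, 0.003 m fully pressed (towards the lens). A spring button: 1.2 N to start, 3 N at the end, comes back when let go.
- button_top (a point): Centre of the top of the lock-on button, on the thermometer at x = -10, y = 0, z = 122.5 mm; moves with it.
- holster: Fixed steel holster: a 120 by 100 mm foot, 10 mm thick, with an upright open pocket, inner 47 (x) by 41 (y) mm, walls 4 mm, rim 65 mm and pocket floor 10 mm above the table. Origin: underside centre of the foot, under the pocket's axis; the thermometer's handle overhangs its -x side.
- pin_punch: Loose steel pin punch, 0.1 kg, 150 mm long, tip down in a bore of the block: plain slim round body 12 mm across (z 36 to 150 mm), a cone, and a pin 4 mm across with a flat tip (z 0 to 26). The only one of the three tools in the block without rubber guard or sleeve. Origin: centre of the tip; +z to the head. 85 mm stand out of the block; it may lean 3 degrees in its bore.
- punch_tip (a point): Centre of the pin punch's flat tip (4 mm across).
- punch_head (a point): Centre of the top of the pin punch's head, 150 mm from the tip.
- punch_block: Fixed wooden block 60 (x) by 165 (y) by 80 mm high, origin at its underside centre. Three bores 13.5 mm across, 65 mm deep, along its y axis at y = -55, 0 and +55 mm; in them, in any order, the pin punch, the centre punch and the cold chisel.
- centre_punch: Bystander: loose centre punch in the block, 140 mm long, with a fat round rubber sleeve 26 mm across.
- cold_chisel: Bystander: loose cold chisel in the block, 135 mm long, flat 16 by 22 mm body with a round rubber guard disc 42 mm across.
- t_joint: Fixed work piece on the left, joint running roughly fore and aft: steel base plate 130 (x -80 to 50) by 170 (y) by 8 mm on two 40 mm square tubes (top 48 mm above the table), with an upright plate 8 mm thick, 170 long, 80 high tacked across it (top at 128 mm). Origin: on the table below the middle of the upright plate's right-hand face; -x points right, to the holster.
- joint_mid (a point): The spot to aim at: middle (along 170 mm) of the joint line on the holster's side, where the right-hand face of the upright plate meets the top of the base plate (48 mm above the table).
- tape_measure: Bystander: loose tape measure, 72 by 40 by 66 mm high, close in front of the robot.
- welding_magnet: Bystander: loose flat triangular welding magnet, 105 by 95 mm, 16 mm high, between the T-joint and the holster.
- chipping_hammer: Bystander: loose chipping hammer lying at the far right, 285 mm long, 30 mm high.
- gel_tin: Bystander: loose upright tin of nozzle gel, 80 mm across, 62 mm high, far right.

How it is judged:
On the way, in this order (a step that is already met when the one before it is completed fails the run):
1. the lock-on button is fully pressed by the tip of the pin punch, the thermometer standing in its holster and not held by the fingers (value of joint lock_button above 0.0024 m and distance between punch_tip and button_top below 0.008 m and contact force between pin_punch and thermometer above 0.5 N and contact force between the fingers and pin_punch above 0.5 N and z of lens in the frame of holster below 0.02 m and contact force between the fingers and thermometer below 0.2 N), for 0.1 s.
2. the pin punch stands in its block again, let go (z of punch_tip in the frame of punch_block below 0.03 m and x of punch_tip in the frame of punch_block between -0.03 and 0.03 m and y of punch_tip in the frame of punch_block between -0.08 and 0.08 m and angle between pin_punch's own z axis and vertical below 0.2 rad and contact force between the fingers and pin_punch below 0.1 N), for 0.2 s.
3. the thermometer is drawn up clear of the holster's pocket, in the gripper (z of lens in the frame of holster above 0.068 m and contact force between the fingers and thermometer above 1 N and contact force between thermometer and holster below 0.2 N), for 0.1 s.
At the end, for the whole second after the job is handed in: Thermometer held in the fingers, still, touching nothing else, lens over 80 mm up on the holster's side; joint middle within 25 mm of its line of sight in x and y, 100 to 200 mm ahead of the lens; sloping down 30 to 60 degrees, rolled under 20, handle down; punch in the block, let go (all of step 2 and x of joint_mid in the frame of lens between -0.025 and 0.025 m and y of joint_mid in the frame of lens between -0.025 and 0.025 m and z of joint_mid in the frame of lens between -0.2 and -0.1 m and angle between thermometer's own z axis and vertical between 0.524 and 1.047 rad and angle between thermometer's own y axis and vertical between 1.222 and 1.92 rad and angle between thermometer's own x axis and vertical below 1.222 rad and x of lens in the frame of t_joint below -0.03 m and height (world z) of lens above 0.08 m and contact force between the fingers and thermometer above 1 N and contact force between thermometer and holster below 0.2 N and contact force between thermometer and t_joint below 0.2 N and contact force between thermometer and punch_block below 0.2 N and contact force between thermometer and pin_punch below 0.2 N and contact force between thermometer and centre_punch below 0.2 N and contact force between thermometer and cold_chisel below 0.2 N and contact force between thermometer and tape_measure below 0.2 N and contact force between thermometer and welding_magnet below 0.2 N and contact force between thermometer and chipping_hammer below 0.2 N and contact force between thermometer and gel_tin below 0.2 N and linear speed of thermometer below 0.02 m/s and angular speed of thermometer below 0.15 rad/s); the arm keeps its last pose, push and grip.
It fails at once if a bystander (tape measure, welding magnet, chipping hammer, gel tin) is shifted by over 30 mm, or the centre punch or cold chisel is drawn or knocked out of its bore (distance of any of centre_punch, cold_chisel, tape_measure, welding_magnet, chipping_hammer, gel_tin from where it was at the start of the episode above 0.03 m).
It also fails if it takes over 67 s, if anything falls off the work surface, if the arm or the gripper's body presses on something with over 40 N, if the wrist force passes 120 N, or if a joint passes its speed limit or range.

### The arm

A 6-joint arm with a two-finger parallel gripper is mounted at the origin on the work surface. World frame = base frame: x ahead of the robot, y to its left, z up, the work surface at z = 0. Lengths are in m, angles in rad, forces in N, time in s.
With the tool pointing down it reaches from about 0.425 to 0.95 m from the base axis. Payload 3.5 kg.
Tool frame: the origin (TCP) lies between the finger pads; the fingertips stand 19 mm ahead of it and the grasp point (between the pads) is the TCP; z points along the fingers, y is the line along which they close (so a half turn about z gives the same grasp; the last joint's range is limited). The gripper opens to 85 mm and grips with 20 to 120 N. Pads are 22 mm wide; open, the fingers measure 114 mm over their backs; the gripper's body (76 mm by 85 mm) begins 54 mm behind the grasp point. The pads swing forward as they close: fully open they stand 13 mm farther back than shut.
Start: joints at [0.996, 0.286, 1.577, -0, 1.279, -0.15], TCP at [0.278, 0.615, 0.25] pointing down, gripper open.
Joint ranges: [-2.77, 2.77], [-0.9, 2.22], [0.21, 2.48], [-1.53, 4.67], [0.24, 2.81], [-2.84, 2.84]. Speed limits (rad/s): [2.79, 2.79, 3.14, 3.14, 3.14, 3.14].

### API

Orientations are given as a unit quaternion [x, y, z, w].
In Python, from plant import monitor, eyes, ctrl gives the robot as it stands.
- The arm moves only by the shell command python3 -m handwheel 'ROWS' [FORCE]. ROWS is JSON, a list of rows, each a list of 7 numbers: the shift along the tool's x, y, z in units of 40 cm (1.0 is 40 cm), then the turn, a rotation vector about the tool's x, y, z in units of pi rad (1.0 is pi rad), then the opening, from -1 (shut) to 1 (fully open). A call has 1 to 12 rows; each row is the pose to reach, as a shift and turn from the pose commanded when the call began, along the tool's axes at that moment, turning the shorter way round; what a row does not reach only later rows make up. A row lasts 1/8 s, in which the tool goes at most 62.5 mm and 10.7 degrees, less where a joint would pass 70% of its speed; a pose out of reach is approached as far as the arm can. A call with a number of a shift or a turn outside -1 to 1 is refused whole. A call with a gripper value outside its range is refused whole. The fingers move at their own pace and stop on an object; FORCE is the grip in N (left out, the last holds). Time passes only in rows, so rows that repeat a pose let the fingers close. It gives the time, the measured TCP pose, the force, the opening and the grip force at its end, in the units of the state.
- monitor.get_state(): the state, without advancing time (a new reading comes with each control period).
- eyes.read_camera(name): name is "side" or "top"; returns the picture (420x560x3 uint8, red, green, blue); there is no depth.
- eyes.camera_params(name): a dict with "K" (3x3 intrinsics, pixels), "k1" (the pictures are not rectified: a ray, as slopes to the right and down, at radius r is drawn at 1 + k1 r^2 times it, then the intrinsics apply), "R" (3x3) and "t" (3): a world point X has camera coordinates R X + t. Camera axes: x right, y down, z forward; pixel columns grow to the right and rows downward; lengths in m; the calibration is good to about 2 mm. A picture is of the moment at which its call begins. camera_params takes no time and is no camera call.
- ctrl.sign_off(): hands the job in; it is judged then, once.
The state is a dict: "time": time; "qpos": joint angles; "dq": joint speeds; "joint_efforts": joint torques, N m; "eef_pos": TCP position; "tcp_rot": TCP orientation; "contact_force": force on the tool from outside, world axes, zero at the start; "wrist_torque": the same for the moment, N m; "opening": opening from 0.0 (shut) to 1.0 (fully open); "finger_force": force on a finger pad.
Only numpy, scipy, OpenCV 4.12 (cv2) and the standard library are available. Lean on these libraries where they do the work, as an engineer would, in place of code of your own. Each camera call takes 0.05 s, during which the arm holds its last target. There are 200 camera calls.

## Working session

There is one attempt and no reset: what is moved stays moved. The work goes in short steps, Python scripts to look and compute and a shell command to move; the robot and the scene stay as the last step left them, time stands still between calls to the robot, and variables do not carry over. Pictures are saved under pics/ and viewed, at most 10 in all, crops included, and the job is handed in when it is done.

```bash
ls; mkdir -p pics; python3 - <<'E'
from plant import monitor, eyes, ctrl
import cv2,json
for n in ("side","top"):
    im=eyes.read_camera(n); cv2.imwrite(f"pics/{n}0.png",im[:,:,::-1])
    cv2.imwrite(f"pics/{n}0x.png",cv2.resize(im[:,:,::-1],(800,600),interpolation=cv2.INTER_CUBIC))
    print(n,eyes.camera_params(n))
print(monitor.get_state())
E
```

```text
pics
side {'K': array([[401.5185706 ,   0.        , 275.16347766],
       [  0.        , 401.5185706 , 210.78135172],
       [  0.        ,   0.        ,   1.        ]]), 'k1': -0.09779460007086084, 'R': array([[ 0.85987076, -0.51041883,  0.0097413 ],
       [-0.3339496 , -0.57681181, -0.74549701],
       [ 0.38613461,  0.63777798, -0.66643778]]), 't': array([-0.53543014,  0.2171703 ,  0.83766218])}
top {'K': array([[444.57246128,   0.        , 275.03791354],
       [  0.        , 444.57246128, 209.03351835],
       [  0.        ,   0.        ,   1.        ]]), 'k1': -0.10743540914764077, 'R': array([[ 0.03091999, -0.99951834,  0.00265365],
       [-0.97466165, -0.03073928, -0.22156209],
       [ 0.22153694,  0.00426429, -0.97514266]]), 't': array([-0.09602976,  0.58766159,  1.31510907])}
{'time': 0.1, 'qpos': array([ 9.96020482e-01,  2.87091506e-01,  1.57806301e+00, -5.35086706e-06,
        1.27859102e+00, -1.50016784e-01]), 'dq': array([-0.00033648, -0.00164753, -0.0015536 ,  0.00146942, -0.00106295,
       -0.00213937]), 'joint_efforts': array([ 1.79978921e-03, -4.07299554e+01, -2.93697202e+01, -8.17527166e-05,
        3.40861683e-03,  2.97484362e-06]), 'eef_pos': array([0.27784235, 0.61454593, 0.24905828]), 'tcp_rot': array([ 2.10785683e-01,  9.77531706e-01, -1.00743496e-03, -3.79220951e-04]), 'contact_force': array([ 0.41760333, -0.90912165, -0.13769947]), 'wrist_torque': array([ 0.01652141, -0.0204007 , -0.00044009]), 'finger_force': 0.0, 'opening': 1.000571075866677}
```

View pics/side0x.png

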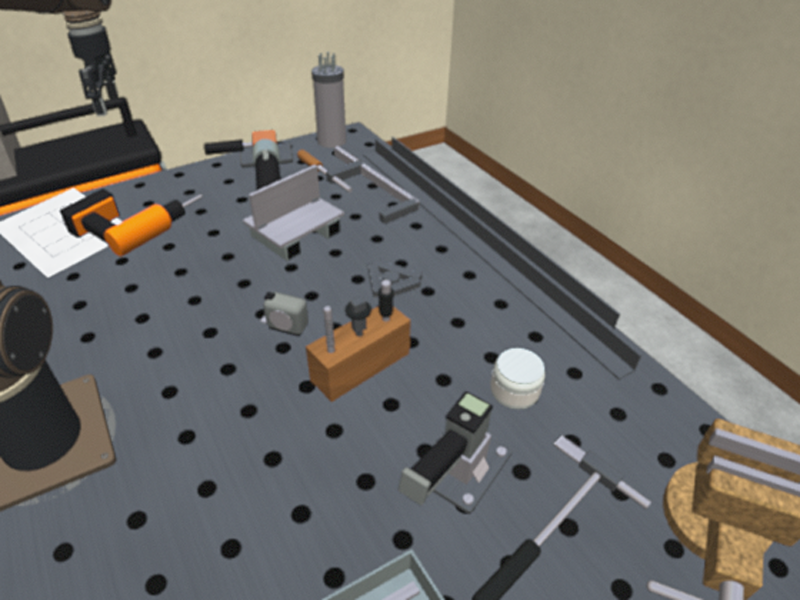

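View pics/top0x.png

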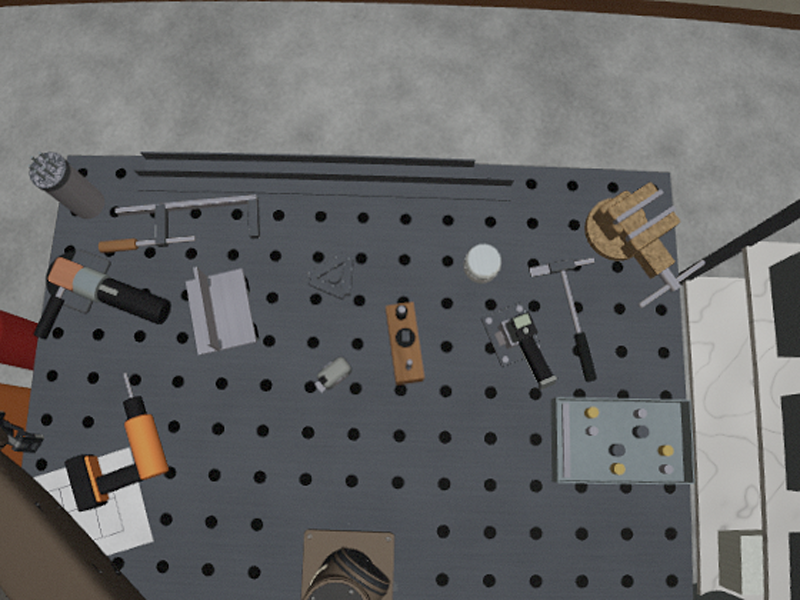

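```bash
cat > h.py <<'E'
import numpy as np,cv2
from plant import monitor, eyes, ctrl
from scipy.spatial.transform import Rotation as Rot
from scipy.optimize import least_squares
P={n:eyes.camera_params(n) for n in("side","top")}
def proj(n,X):
    p=P[n]; c=np.atleast_2d(X)@p["R"].T+p["t"]; s=c[:,:2]/c[:,2:]
    s=s*(1+p["k1"]*(s**2).sum(1,keepdims=True))
    return s@p["K"][:2,:2].T+p["K"][:2,2]
def ray(n,uv):
    p=P[n]; d=np.linalg.solve(p["K"],[*uv,1])[:2]; s=d.copy()
    for _ in range(20): s=d/(1+p["k1"]*(s@s))
    return -p["R"].T@p["t"], p["R"].T@np.array([*s,1])
def atz(n,uv,z):
    o,d=ray(n,uv); return o+d*(z-o[2])/d[2]
def tri(us,ut):
    r=least_squares(lambda X:np.r_[proj("side",X)[0]-us,proj("top",X)[0]-ut],[.5,0,.1]); return r.x,r.fun
def tile(im,x,y,s,w,h):
    return cv2.resize(im[y:y+int(h/s)+1,x:x+int(w/s)+1],None,fx=s,fy=s,interpolation=cv2.INTER_CUBIC)[:h,:w]
E
python3 - <<'E'
from h import *
for n,T in (("top",((332,195,6),(250,207,5),(120,180,4))),("side",((276,260,4.4),(205,188,3.4),(160,105,4)))):
    im=cv2.imread(f"pics/{n}0.png")
    a=[tile(im,*t,400,600 if i==0 else 300) for i,t in enumerate(T)]
    cv2.imwrite(f"pics/{n}1.png",np.hstack([a[0],np.vstack(a[1:])]))
E
```

```text
(no output)
```

View pics/top1.png

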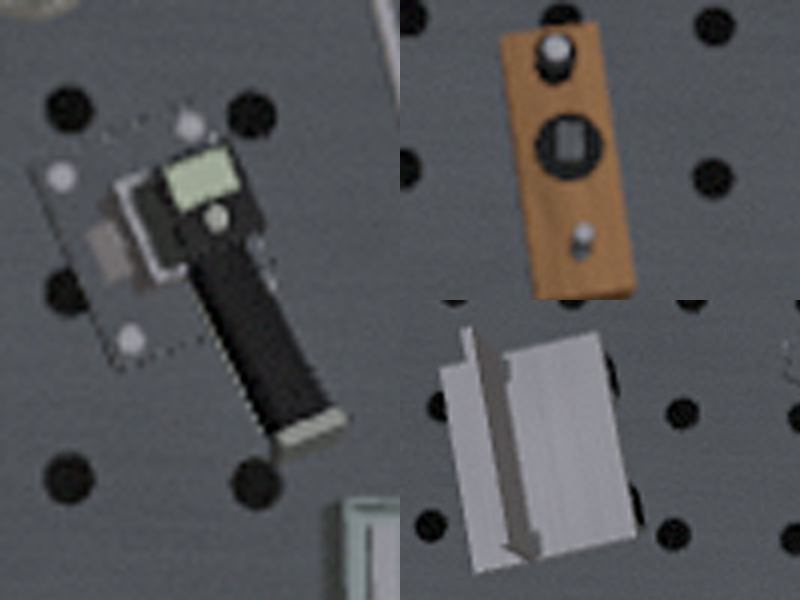

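View pics/side1.png

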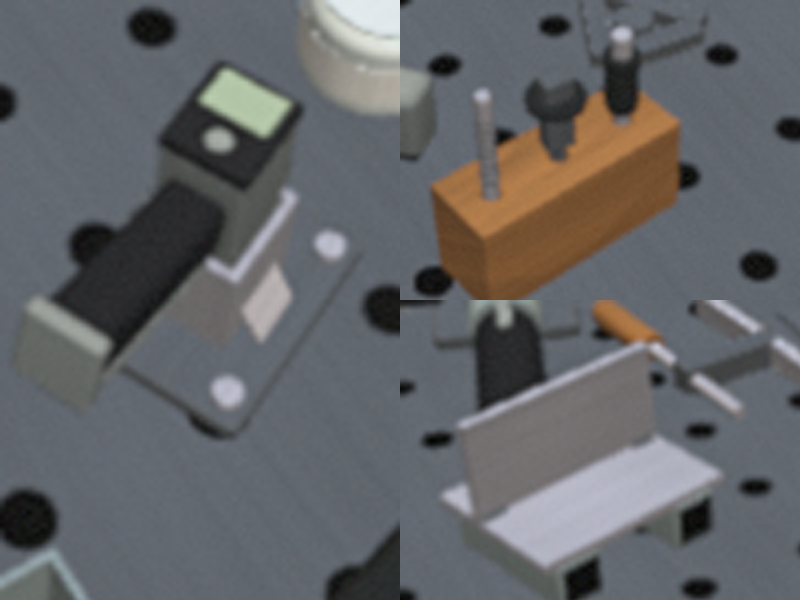

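```bash
cat > meas.py <<'E'
from h import *
def cv(t,X,Y): x,y,s=t; return np.array([x+(X+.5)/s-.5,y+(Y+.5)/s-.5])
T={"top":((332,195,6),(250,207,5),(120,180,4)),"side":((276,260,4.4),(205,188,3.4),(160,105,4))}
t=lambda n,i,X,Y: cv(T[n][i],X-(400 if i else 0),Y-(300 if i==2 else 0))
bs,bt=t("side",0,219,140),t("top",0,216,218)
print("button",tri(bs,bt),"z.1325:",atz("side",bs,.1325),atz("top",bt,.1325))
hs,ht=t("side",1,482,96),t("top",1,584,233)
print("punch head",tri(hs,ht),"z.165",atz("side",hs,.165),atz("top",ht,.165))
print("rear corners z.135 side",np.round([atz("side",t("side",0,*c),.135) for c in((220,62),(302,107),(245,187),(161,137))],4))
print("block",np.round([atz("side",t("side",1,*c),.08) for c in((433,187),(484,237),(681,122))],4),np.round([atz("top",t("top",1,*c),.08) for c in((501,37),(598,22),(636,288),(536,297))],4))
print("joint",np.round([atz("side",t("side",2,*c),.048) for c in((441,495),(548,567),(721,475))],4),np.round([atz("top",t("top",2,*c),.048) for c in((440,368),(598,333),(636,537),(473,573))],4))
print("handle end top",np.round([atz("top",t("top",0,*c),.12) for c in((275,435),(345,410))],4))
print("entry",atz("side",t("side",1,491,195),.08))
E
python3 meas.py
```

```text
button (array([ 0.51814162, -0.35140107,  0.13493597]), array([-0.13452229,  0.03474793,  0.0948505 , -0.20396721])) z.1325: [ 0.51967252 -0.35009766  0.1325    ] [ 0.51797059 -0.35162238  0.1325    ]
punch head (array([ 0.4417226 , -0.11416259,  0.16757126]), array([-0.18758715,  0.05094276,  0.07882555, -0.25473068])) z.165 [ 0.44319643 -0.11159747  0.165     ] [ 0.44131931 -0.11402234  0.165     ]
rear corners z.135 side [[ 0.543  -0.3181  0.135 ]
 [ 0.5585 -0.3554  0.135 ]
 [ 0.5137 -0.3759  0.135 ]
 [ 0.4986 -0.338   0.135 ]]
block [[ 0.4126 -0.0882  0.08  ]
 [ 0.4225 -0.144   0.08  ]
 [ 0.5851 -0.1172  0.08  ]] [[ 0.5711 -0.0621  0.08  ]
 [ 0.5824 -0.1214  0.08  ]
 [ 0.4198 -0.1481  0.08  ]
 [ 0.4126 -0.0884  0.08  ]]
joint [[0.459  0.3504 0.048 ]
 [0.4942 0.223  0.048 ]
 [0.6549 0.2675 0.048 ]] [[0.6205 0.3893 0.048 ]
 [0.6532 0.2635 0.048 ]
 [0.4897 0.2198 0.048 ]
 [0.4568 0.3462 0.048 ]]
handle end top [[ 0.4138 -0.382   0.12  ]
 [ 0.4269 -0.4168  0.12  ]]
entry [ 0.44227591 -0.11361147  0.08      ]
```

```bash
cat >> h.py <<'E'
def down(yang):  # tool pointing down, tool y at azimuth yang (deg)
    a=np.radians(yang); y=np.array([np.cos(a),np.sin(a),0]); z=np.array([0,0,-1.]); return np.c_[np.cross(y,z),y,z]
def rows(*tg):
    s=monitor.get_state(); R0=Rot.from_quat(s["tcp_rot"]).as_matrix(); p0=s["eef_pos"]
    for p,R in tg:
        sh=R0.T@(np.array(p)-p0)/.4; rv=Rot.from_matrix(R0.T@R).as_rotvec()/np.pi
        print(np.round(np.r_[sh,rv],4).tolist(), "rows>=",np.ceil(max(np.linalg.norm(sh)*.4/.0625,np.linalg.norm(rv)*180/10.7)))
def st():
    s=monitor.get_state(); print({k:np.round(v,4).tolist() for k,v in s.items() if k not in("dq","joint_efforts")})
E
python3 -c "
from h import *
rows(((.5,.2,.26),down(80)),((.4425,-.1137,.26),down(99.3)))"
```

```text
[-0.9331, -0.7155, -0.0261, -0.0007, -0.0002, -0.0796] rows>= 8.0
[-1.1253, -1.4892, -0.0245, -0.0006, -0.0003, -0.1869] rows>= 12.0
```

```bash
python3 -m handwheel '[[-0.933,-0.716,-0.026,0,0,-0.08,1],[-0.933,-0.716,-0.026,0,0,-0.08,1],[-0.933,-0.716,-0.026,0,0,-0.08,1],[-0.933,-0.716,-0.026,0,0,-0.08,1],[-0.933,-0.716,-0.026,0,0,-0.08,1],[-0.933,-0.716,-0.026,0,0,-0.08,1],[-0.933,-0.716,-0.026,0,0,-0.08,0],[-0.933,-0.716,-0.026,0,0,-0.08,0],[-0.933,-0.716,-0.026,0,0,-0.08,0]]'; python3 -c "
from h import *
rows(((.4425,-.1137,.26),down(99.3)),((.4425,-.1137,.205),down(99.3)))"
```

```text
time: 1.23
eef_pos: [0.5008, 0.1983, 0.2603]
tcp_rot: [0.089, 0.996, -0.0, -0.0]
contact_force: [-0.9, -0.4, 0.3]
opening: 0.497
finger_force: 0.0
[0.0057, -0.7935, 0.001, -0.0001, -0.0002, -0.1082] rows>= 6.0
[0.0056, -0.7935, 0.1385, -0.0001, -0.0002, -0.1082] rows>= 6.0
```

```bash
python3 -m handwheel '[[0.006,-0.794,0.001,0,0,-0.108,0],[0.006,-0.794,0.001,0,0,-0.108,0],[0.006,-0.794,0.001,0,0,-0.108,0],[0.006,-0.794,0.001,0,0,-0.108,0],[0.006,-0.794,0.001,0,0,-0.108,0],[0.006,-0.794,0.001,0,0,-0.108,0],[0.006,-0.794,0.138,0,0,-0.108,0],[0.006,-0.794,0.138,0,0,-0.108,0],[0.006,-0.794,0.138,0,0,-0.108,0]]'; python3 - <<'E'
from h import *
st()
a=[]
for n in("side","top"):
    im=eyes.read_camera(n)[:,:,::-1]; u=proj(n,[.4425,-.1137,.165])[0]; s=5
    x,y=(u-[40,60]).astype(int); print(n,x,y,s)
    a.append(tile(im,x,y,s,400,600))
cv2.imwrite("pics/a2.png",np.hstack(a))
rows(((.4425,-.1137,.135),down(99.3)))
E
```

```text
time: 2.35
eef_pos: [0.4437, -0.1112, 0.2066]
tcp_rot: [-0.084, 0.996, -0.0, 0.0]
contact_force: [0.4, -0.3, -0.3]
opening: 0.501
finger_force: 0.0
{'time': 2.35, 'qpos': [-0.4681, -0.1682, 2.1356, 0.0004, 1.1736, -2.2068], 'eef_pos': [0.4437, -0.1112, 0.2066], 'tcp_rot': [-0.0838, 0.9965, -0.0, 0.0004], 'contact_force': [0.3662, -0.2606, -0.2914], 'wrist_torque': [0.0538, -0.0089, 0.0249], 'finger_force': 0.0, 'opening': 0.5006}
side 188 156 5
top 246 192 5
[0.0059, -0.0035, 0.182, -0.0006, 0.001, 0.0016] rows>= 2.0
```

View pics/a2.png

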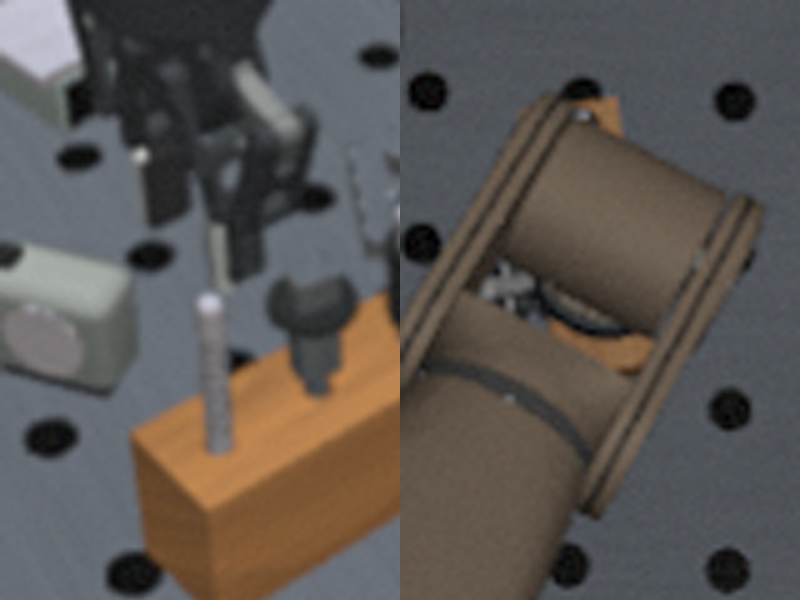

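```bash
python3 -m handwheel '[[0.006,-0.004,0.1,0,0,0,0],[0.006,-0.004,0.18,0,0,0,0],[0.006,-0.004,0.18,0,0,0,0],[0.006,-0.004,0.18,0,0,0,-1],[0.006,-0.004,0.18,0,0,0,-1],[0.006,-0.004,0.18,0,0,0,-1],[0.006,-0.004,0.18,0,0,0,-1],[0.006,-0.004,0.18,0,0,0,-1]]' 60; python3 -c "
from h import *
st()"
```

```text
time: 3.45
eef_pos: [0.4424, -0.1149, 0.1357]
tcp_rot: [-0.083, 0.997, -0.001, 0.002]
contact_force: [-0.2, -0.1, 6.0]
opening: 0.123
finger_force: 58.5
{'time': 3.45, 'qpos': [-0.4767, -0.0746, 2.1938, 0.0001, 1.0179, -2.2134], 'eef_pos': [0.4424, -0.1149, 0.1357], 'tcp_rot': [-0.0828, 0.9966, -0.0011, 0.0019], 'contact_force': [-0.217, -0.1074, 5.9917], 'wrist_torque': [0.0386, 0.0153, 0.0045], 'finger_force': 58.5407, 'opening': 0.1226}
```

```bash
python3 -m handwheel '[[0,0,-0.1,0,0,0,-1],[0,0,-0.2,0,0,0,-1],[0,0,-0.3,0,0,0,-1],[0,0,-0.43,0,0,0,-1],[0,0,-0.43,0,0,0,-1]]'; python3 -c "
from h import *
rows(((.5186,-.351,.305),down(99.3)))"
```

```text
time: 4.08
eef_pos: [0.4426, -0.115, 0.3109]
tcp_rot: [-0.083, 0.997, -0.003, 0.004]
contact_force: [0.6, -0.3, -1.6]
opening: 0.125
finger_force: 59.0
[-0.0897, -0.6131, 0.0191, -0.0019, 0.0026, 0.0011] rows>= 4.0
```

```bash
python3 -m handwheel '[[-0.09,-0.613,0.02,0,0,0,-1],[-0.09,-0.613,0.02,0,0,0,-1],[-0.09,-0.613,0.02,0,0,0,-1],[-0.09,-0.613,0.02,0,0,0,-1],[-0.09,-0.613,0.02,0,0,0,-1],[-0.09,-0.613,0.02,0,0,0,-1],[-0.09,-0.613,0.02,0,0,0,-1]]'; python3 - <<'E'
from h import *
st()
a=[]
for n in("side","top"):
    im=eyes.read_camera(n)[:,:,::-1]; cv2.imwrite(f"pics/{n}3.png",im); u=proj(n,[.5186,-.351,.17])[0]; s=5
    x,y=(u-[40,60]).astype(int); print(n,x,y,s)
    a.append(tile(im,x,y,s,400,600))
cv2.imwrite("pics/a3.png",np.hstack(a))
E
```

```text
time: 4.95
eef_pos: [0.5166, -0.3486, 0.2975]
tcp_rot: [-0.083, 0.997, 0.0, -0.0]
contact_force: [0.5, -0.5, -0.6]
opening: 0.127
finger_force: 59.2
{'time': 4.95, 'qpos': [-0.7562, 0.1416, 1.6601, 0.0002, 1.3403, -2.4941], 'eef_pos': [0.5166, -0.3486, 0.2975], 'tcp_rot': [-0.0834, 0.9965, 0.0002, -0.0001], 'contact_force': [0.4935, -0.4772, -0.6493], 'wrist_torque': [-0.0613, -0.0177, 0.0277], 'finger_force': 59.1656, 'opening': 0.1269}
side 287 219 5
top 330 168 5
```

View pics/a3.png

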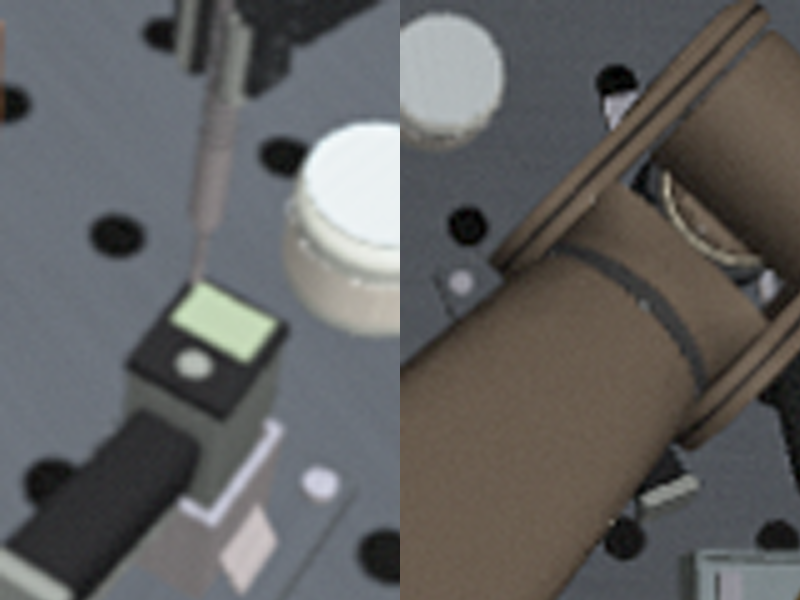

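```bash
python3 - <<'E'
from h import *
px=lambda X,Y:np.array([287+(X+.5)/5-.5,219+(Y+.5)/5-.5])
t=np.array([.5166,-.3486,.1768])
print("pred tip local",(proj("side",t)[0]-[287,219]+.5)*5-.5,"pred z36",(proj("side",t+[0,0,.036])[0]-[287,219]+.5)*5-.5,"tcp",(proj("side",t+[0,0,.1207])[0]-[287,219]+.5)*5-.5)
for c in((198,282),(200,280)): print(atz("side",px(*c),.1768))
print("button",atz("side",px(193,364),.1325))
print("body z36",atz("side",px(208,226),.1768+.036), "z 26",atz("side",px(203,240),.1768+.026))
im=cv2.imread("pics/side3.png"); cv2.imwrite("pics/a4.png",tile(im,308,240,12,500,600))
E
```

```text
pred tip local [196.47441176 287.68150534] pred z36 [206.78335723 219.82649553] tcp [233.95687814  38.69796504]
[ 0.51855426 -0.34681123  0.1768    ]
[ 0.5196875  -0.34644056  0.1768    ]
button [ 0.51942144 -0.34986592  0.1325    ]
body z36 [ 0.51533784 -0.35101775  0.2128    ] z 26 [ 0.5161332  -0.34874963  0.2028    ]
```

View pics/a4.png

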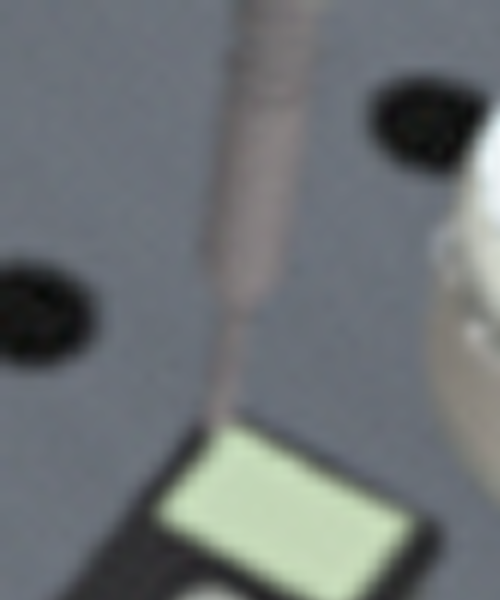

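```bash
python3 -c "
from h import *
rows(((.5182,-.3512,.2565),down(99.3)),((.5182,-.3512,.2495),down(99.3)))"
```

```text
[-0.0023, -0.0067, 0.1042, -0.0002, 0.0002, 0.0016] rows>= 1.0
[-0.0023, -0.0067, 0.1217, -0.0002, 0.0002, 0.0016] rows>= 1.0
```

```bash
python3 -m handwheel '[[-0.0023,-0.0067,0.05,0,0,0,-1],[-0.0023,-0.0067,0.104,0,0,0,-1],[-0.0023,-0.0067,0.104,0,0,0,-1],[-0.0023,-0.0067,0.113,0,0,0,-1],[-0.0023,-0.0067,0.122,0,0,0,-1],[-0.0023,-0.0067,0.122,0,0,0,-1],[-0.0023,-0.0067,0.122,0,0,0,-1]]'; python3 - <<'E'
from h import *
st()
n="side";im=eyes.read_camera(n)[:,:,::-1]; cv2.imwrite("pics/a5.png",tile(im,300,245,9,500,600))
E
```

```text
time: 5.92
eef_pos: [0.5188, -0.3529, 0.2508]
tcp_rot: [-0.083, 0.997, -0.001, 0.001]
contact_force: [0.0, 0.2, 5.5]
opening: 0.123
finger_force: 59.9
{'time': 5.925, 'qpos': [-0.759, 0.1815, 1.7006, 0.0003, 1.2565, -2.4957], 'eef_pos': [0.5188, -0.3529, 0.2508], 'tcp_rot': [-0.0828, 0.9966, -0.001, 0.0011], 'contact_force': [0.0198, 0.1859, 5.504], 'wrist_torque': [0.2121, -0.0184, 0.0223], 'finger_force': 59.8921, 'opening': 0.1235}
```

View pics/a5.png

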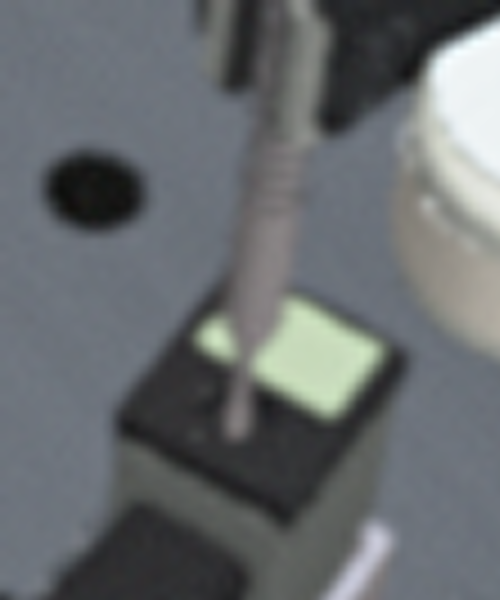

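```bash
python3 -m handwheel '[[0,0,0.005,0,0,0,-1],[0,0,0.008,0,0,0,-1],[0,0,0.008,0,0,0,-1],[0,0,0.008,0,0,0,-1]]'; python3 -c "
from h import *
st()"
```

```text
time: 6.48
eef_pos: [0.5199, -0.3534, 0.2506]
tcp_rot: [-0.083, 0.997, -0.002, 0.003]
contact_force: [-0.3, 1.1, 12.1]
opening: 0.121
finger_force: 60.7
{'time': 6.475, 'qpos': [-0.7587, 0.182, 1.7005, 0.0012, 1.2518, -2.4957], 'eef_pos': [0.5199, -0.3534, 0.2506], 'tcp_rot': [-0.0828, 0.9966, -0.0023, 0.0029], 'contact_force': [-0.3361, 1.0849, 12.1236], 'wrist_torque': [0.4592, 0.0411, -0.0069], 'finger_force': 60.7445, 'opening': 0.1207}
```

```bash
python3 -m handwheel '[[0,0,-0.05,0,0,0,-1],[0,0,-0.15,0,0,0,-1],[0,0,-0.15,0,0,0,-1]]'; python3 -c "
from h import *
rows(((.4425,-.115,.30),down(99.3)))"
```

```text
time: 6.85
eef_pos: [0.5193, -0.3537, 0.31]
tcp_rot: [-0.083, 0.997, -0.003, 0.002]
contact_force: [-0.7, 0.1, -0.6]
opening: 0.125
finger_force: 59.2
[0.0909, 0.6205, 0.0207, -0.002, 0.0014, 0.0011] rows>= 5.0
```

```bash
python3 -m handwheel '[[0.091,0.62,0.02,0,0,0,-1],[0.091,0.62,0.02,0,0,0,-1],[0.091,0.62,0.02,0,0,0,-1],[0.091,0.62,0.02,0,0,0,-1],[0.091,0.62,0.02,0,0,0,-1],[0.091,0.62,0.02,0,0,0,-1],[0.091,0.62,0.02,0,0,0,-1],[0.091,0.62,0.02,0,0,0,-1]]'; python3 -c "
from h import *
rows(((.4425,-.115,.210),down(99.3)),((.4425,-.115,.137),down(99.3)))"
```

```text
time: 7.85
eef_pos: [0.4416, -0.115, 0.2973]
tcp_rot: [-0.082, 0.997, 0.0, -0.0]
contact_force: [0.5, -0.4, 0.1]
opening: 0.126
finger_force: 59.2
[-0.0023, -0.0005, 0.2183, 0.0001, -0.0002, 0.0006] rows>= 2.0
[-0.0024, -0.0005, 0.4008, 0.0001, -0.0002, 0.0006] rows>= 3.0
```

```bash
python3 -m handwheel '[[-0.002,0,0.12,0,0,0,-1],[-0.002,0,0.2,0,0,0,-1],[-0.002,0,0.22,0,0,0,-1],[-0.002,0,0.25,0,0,0,-1],[-0.002,0,0.28,0,0,0,-1],[-0.002,0,0.3,0,0,0,-1],[-0.002,0,0.3,0,0,0,-1]]'; python3 -c "
from h import *
rows(((.4425,-.115,.137),down(99.3)))"
```

```text
time: 8.72
eef_pos: [0.4419, -0.1137, 0.1771]
tcp_rot: [-0.083, 0.997, 0.0, -0.0]
contact_force: [0.4, -0.0, -1.0]
opening: 0.126
finger_force: 59.2
[-0.0009, -0.0036, 0.1002, 0.0002, -0.0003, 0.0011] rows>= 1.0
```

```bash
python3 -m handwheel '[[0,-0.001,0.03,0,0,0,-1],[0,-0.001,0.06,0,0,0,-1],[0,-0.001,0.08,0,0,0,-1],[0,-0.001,0.095,0,0,0,-1],[0,-0.001,0.095,0,0,0,-1],[0,-0.001,0.095,0,0,0,-1]]'; python3 -c "
from h import *
st()"
```

```text
time: 9.48
eef_pos: [0.4425, -0.1143, 0.1398]
tcp_rot: [-0.083, 0.997, -0.0, 0.0]
contact_force: [-0.6, 0.6, -0.9]
opening: 0.121
finger_force: 59.3
{'time': 9.475, 'qpos': [-0.4755, -0.0791, 2.1895, -0.0, 1.0306, -2.2121], 'eef_pos': [0.4425, -0.1143, 0.1398], 'tcp_rot': [-0.0828, 0.9966, -0.0002, 0.0003], 'contact_force': [-0.6054, 0.6304, -0.8758], 'wrist_torque': [-0.0338, 0.0578, 0.0222], 'finger_force': 59.2589, 'opening': 0.1213}
```

Seated nearly to the floor; release (partial opening), lift clear.

```bash
python3 -m handwheel '[[0,0,0.005,0,0,0,0],[0,0,0.005,0,0,0,0],[0,0,0.005,0,0,0,0],[0,0,0.005,0,0,0,0],[0,0,-0.1,0,0,0,0],[0,0,-0.2,0,0,0,0],[0,0,-0.33,0,0,0,0],[0,0,-0.4,0,0,0,0],[0,0,-0.4,0,0,0,0]]'; python3 - <<'E'
from h import *
n="side";im=eyes.read_camera(n)[:,:,::-1]; cv2.imwrite("pics/a6.png",np.hstack([tile(im,205,188,4,400,400),tile(im,276,250,4,400,400)]))
R=down(-65.2)
rows(((.4735,-.372,.30),R))
E
```

```text
time: 10.6
eef_pos: [0.4434, -0.1147, 0.3026]
tcp_rot: [-0.083, 0.997, -0.002, 0.003]
contact_force: [-0.6, 0.1, -0.6]
opening: 0.499
finger_force: 0.0
[0.0298, -0.6481, 0.0011, 0.0006, 0.0006, 0.915] rows>= 16.0
```

View pics/a6.png

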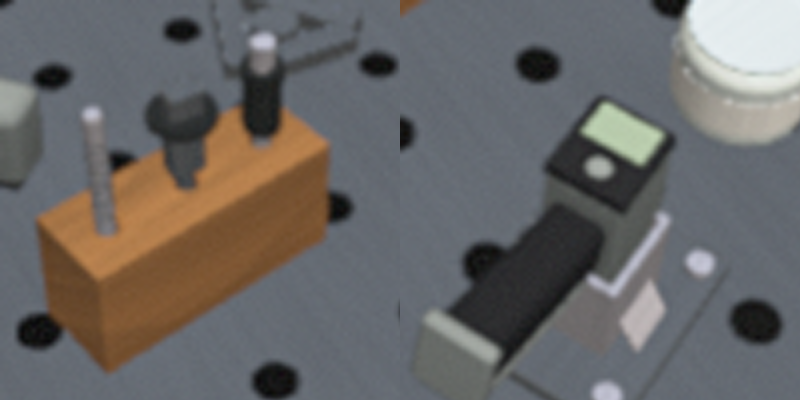

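```bash
python3 -m handwheel '[[0.03,-0.648,0,0,0,0.9,1],[0.03,-0.648,0,0,0,0.9,1],[0.03,-0.648,0,0,0,0.9,1],[0.03,-0.648,0,0,0,0.9,1],[0.03,-0.648,0,0,0,0.9,1],[0.03,-0.648,0,0,0,0.9,1],[0.03,-0.648,0,0,0,0.9,1],[0.03,-0.648,0,0,0,0.9,1],[0.03,-0.648,0,0,0,0.9,1],[0.03,-0.648,0,0,0,0.9,1],[0.03,-0.648,0,0,0,0.9,1],[0.03,-0.648,0,0,0,0.9,1]]'; python3 - <<'E'
from h import *
st()
R=down(-65.2)
rows(((.4735,-.372,.20),R))
E
```

```text
time: 12.15
eef_pos: [0.4724, -0.3711, 0.2963]
tcp_rot: [0.865, 0.502, -0.001, -0.002]
contact_force: [-0.1, 0.6, -0.0]
opening: 1.002
finger_force: 0.0
{'time': 12.15, 'qpos': [-0.8346, 0.0944, 1.7138, -0.0, 1.3382, -0.315], 'eef_pos': [0.4724, -0.3711, 0.2963], 'tcp_rot': [0.865, 0.5017, -0.0005, -0.0024], 'contact_force': [-0.0626, 0.5539, -0.0127], 'wrist_torque': [0.0141, -0.0203, -0.0295], 'finger_force': 0.0, 'opening': 1.0024}
[-0.001, 0.0045, 0.2409, -0.0016, -0.0, 0.1968] rows>= 4.0
```

```bash
python3 -m handwheel '[[-0.001,0.0045,0.1,0,0,0.197,1],[-0.001,0.0045,0.2,0,0,0.197,1],[-0.001,0.0045,0.24,0,0,0.197,1],[-0.001,0.0045,0.24,0,0,0.197,1],[-0.001,0.0045,0.24,0,0,0.197,1],[-0.001,0.0045,0.24,0,0,0.197,1]]'; python3 - <<'E'
from h import *
st()
rows(((.4735,-.372,.106),down(-65.2)))
D=[([0.996,.2871,1.5781,0,1.2786],[.27784,.61455,.24906]),([-.4681,-.1682,2.1356,0,1.1736],[.4437,-.1112,.2066]),([-.4767,-.0746,2.1938,0,1.0179],[.4424,-.1149,.1357]),([-.7562,.1416,1.6601,0,1.3403],[.5166,-.3486,.2975]),([-.759,.1815,1.7006,0,1.2565],[.5188,-.3529,.2508]),([-.8346,.0944,1.7138,0,1.3382],[.4724,-.3711,.2963])]
s=monitor.get_state(); D.append((s["qpos"][:5],s["eef_pos"]))
def f(p):
    o=[]
    for q,x in D:
        a,b=q[1],q[1]+q[2]; c=b+q[4]
        r=p[0]*np.sin(a)+p[1]*np.sin(b)+p[5]*np.cos(b)+p[4]
        z=p[2]+p[0]*np.cos(a)+p[1]*np.cos(b)-p[5]*np.sin(b)
        o+=[*(np.array([np.cos(q[0])*r-np.sin(q[0])*p[3],np.sin(q[0])*r+np.cos(q[0])*p[3],z])-x)]
    return np.array(o)
r=least_squares(f,[.4,.4,.1,.1,0,0]); print("a2 a3 (d1-d6) b r0 off",np.round(r.x,3),np.abs(r.fun).max())
E
```

```text
time: 12.9
eef_pos: [0.4742, -0.3728, 0.2026]
tcp_rot: [0.976, 0.218, -0.0, -0.001]
contact_force: [0.6, -0.4, 0.0]
opening: 1.002
finger_force: 0.0
{'time': 12.9, 'qpos': [-0.8342, 0.1738, 1.8005, -0.0, 1.1687, 0.2973], 'eef_pos': [0.4742, -0.3728, 0.2026], 'tcp_rot': [0.976, 0.2179, -0.0004, -0.0006], 'contact_force': [0.5623, -0.3859, 0.0312], 'wrist_torque': [0.0214, 0.0149, -0.0127], 'finger_force': 0.0, 'opening': 1.0024}
[-0.0007, -0.0022, 0.2414, -0.0004, 0.0001, 0.0021] rows>= 2.0
a2 a3 (d1-d6) b r0 off [0.443 0.571 0.006 0.101 0.    0.017] 0.0006621849511029287
```

```bash
python3 -m handwheel '[[-0.001,-0.002,0.1,0,0,0,1],[-0.001,-0.002,0.2,0,0,0,1],[-0.001,-0.002,0.243,0,0,0,1],[-0.001,-0.002,0.243,0,0,0,1],[-0.001,-0.002,0.243,0,0,0,-1],[-0.001,-0.002,0.243,0,0,0,-1],[-0.001,-0.002,0.243,0,0,0,-1],[-0.001,-0.002,0.243,0,0,0,-1],[-0.001,-0.002,0.243,0,0,0,-1],[-0.001,-0.002,0.243,0,0,0,-1]]' 60; python3 -c "
from h import *
st()"
```

```text
time: 14.15
eef_pos: [0.4743, -0.3731, 0.1076]
tcp_rot: [0.976, 0.217, 0.0, 0.001]
contact_force: [-1.2, 0.8, 5.3]
opening: 0.34
finger_force: 60.1
{'time': 14.15, 'qpos': [-0.8345, 0.285, 1.8584, 0.0, 0.9963, 0.2978], 'eef_pos': [0.4743, -0.3731, 0.1076], 'tcp_rot': [0.9761, 0.2175, 0.0005, 0.0008], 'contact_force': [-1.153, 0.7926, 5.2891], 'wrist_torque': [0.1104, 0.0482, 0.0116], 'finger_force': 60.0849, 'opening': 0.3401}
```

```bash
python3 -m handwheel '[[0,0,-0.05,0,0,0,-1],[0,0,-0.12,0,0,0,-1],[0,0,-0.2,0,0,0,-1],[0,0,-0.3,0,0,0,-1],[0,0,-0.42,0,0,0,-1],[0,0,-0.55,0,0,0,-1],[0,0,-0.6,0,0,0,-1],[0,0,-0.6,0,0,0,-1],[0,0,-0.6,0,0,0,-1]]' 80; cat >> h.py <<'E'
J=np.array([.552,.3204,.048]); xj=np.array([-.2515,.968,0]); xj/=np.linalg.norm(xj); U=np.array([0,0,1.])
tz=(-xj+U)/2**.5; tx=(xj+U)/2**.5; ty=np.cross(tz,tx)
Rf=np.c_[tx,-ty,-tz]
def ftcp(dx=-.06,dz=.096,d=.15): return J+d*tz+dx*tx+dz*tz
E
python3 - <<'E'
from h import *
st(); print(ftcp())
p=ftcp()
rows(((.56,-.15,.34),down(-20)),((p+[0,0,.12]),Rf),(p,Rf))
E
```

```text
time: 15.28
eef_pos: [0.473, -0.3717, 0.3427]
tcp_rot: [0.976, 0.218, -0.002, -0.003]
contact_force: [-0.2, -0.0, -2.9]
opening: 0.338
finger_force: 79.9
{'time': 15.275, 'qpos': [-0.8345, 0.0724, 1.6541, -0.0003, 1.4212, 0.2978], 'eef_pos': [0.473, -0.3717, 0.3427], 'tcp_rot': [0.976, 0.2175, -0.0016, -0.0026], 'contact_force': [-0.1554, -0.0135, -2.9145], 'wrist_torque': [-0.0604, 0.1074, -0.0038], 'finger_force': 79.8696, 'opening': 0.3382}
[0.60641072 0.11097824 0.17952186]
[0.4323, -0.4093, 0.0083, -0.002, -0.0001, -0.2493] rows>= 5.0
[0.8147, -0.9501, 0.1119, 0.1708, 0.2071, -0.4176] rows>= 9.0
[0.8153, -0.9484, 0.4119, 0.1708, 0.2071, -0.4176] rows>= 9.0
```

```bash
python3 -m handwheel '[[0.43,-0.41,0,0,0,-0.25,-1],[0.43,-0.41,0,0,0,-0.25,-1],[0.43,-0.41,0,0,0,-0.25,-1],[0.43,-0.41,0,0,0,-0.25,-1],[0.43,-0.41,0,0,0,-0.25,-1],[0.43,-0.41,0,0,0,-0.25,-1],[0.43,-0.41,0,0,0,-0.25,-1]]'; python3 - <<'E'
from h import *
st()
p=ftcp()
rows(((p+[0,0,.12]),Rf),(p,Rf))
E
```

```text
time: 16.15
eef_pos: [0.5593, -0.1521, 0.3451]
tcp_rot: [0.819, 0.573, -0.001, -0.001]
contact_force: [0.4, 0.6, -2.6]
opening: 0.342
finger_force: 79.7
{'time': 16.15, 'qpos': [-0.4403, 0.0195, 1.7046, -0.0004, 1.4195, -0.0909], 'eef_pos': [0.5593, -0.1521, 0.3451], 'tcp_rot': [0.8192, 0.5734, -0.0007, -0.0008], 'contact_force': [0.4253, 0.585, -2.6068], 'wrist_torque': [-0.1338, 0.033, 0.0117], 'finger_force': 79.7496, 'opening': 0.3417}
[0.6582, -0.1143, 0.114, 0.0748, 0.2421, -0.1823] rows>= 6.0
[0.6583, -0.1137, 0.414, 0.0748, 0.2421, -0.1823] rows>= 6.0
```

```bash
python3 -m handwheel '[[0.658,-0.114,0.114,0.075,0.242,-0.182,-1],[0.658,-0.114,0.114,0.075,0.242,-0.182,-1],[0.658,-0.114,0.114,0.075,0.242,-0.182,-1],[0.658,-0.114,0.114,0.075,0.242,-0.182,-1],[0.658,-0.114,0.114,0.075,0.242,-0.182,-1],[0.658,-0.114,0.114,0.075,0.242,-0.182,-1],[0.658,-0.114,0.114,0.075,0.242,-0.182,-1],[0.658,-0.114,0.114,0.075,0.242,-0.182,-1],[0.658,-0.114,0.114,0.075,0.242,-0.182,-1]]'; python3 - <<'E'
from h import *
st()
p=ftcp()
rows((p,Rf))
E
```

```text
time: 17.27
eef_pos: [0.6067, 0.1114, 0.3019]
tcp_rot: [0.565, 0.732, 0.234, -0.301]
contact_force: [1.1, 0.3, -2.8]
opening: 0.337
finger_force: 79.8
{'time': 17.275, 'qpos': [-0.2268, 0.2419, 1.6593, 0.6784, 1.6485, -0.5735], 'eef_pos': [0.6067, 0.1114, 0.3019], 'tcp_rot': [0.5649, 0.7317, 0.2341, -0.3011], 'contact_force': [1.0983, 0.2514, -2.7776], 'wrist_torque': [-0.7092, -0.155, -0.0556], 'finger_force': 79.7676, 'opening': 0.337}
[-0.2163, -0.0017, 0.2163, 0.0004, 0.0009, 0.0007] rows>= 2.0
```

Reached well; now lower to the final pose and look.

```bash
python3 -m handwheel '[[-0.08,0,0.08,0,0,0,-1],[-0.15,0,0.15,0,0,0,-1],[-0.2,0,0.2,0,0,0,-1],[-0.216,0,0.216,0,0,0,-1],[-0.216,0,0.216,0,0,0,-1],[-0.216,0,0.216,0,0,0,-1],[-0.216,0,0.216,0,0,0,-1]]'; python3 - <<'E'
from h import *
st()
L=J+.15*tz
a=[]
for n in("side","top"):
    im=eyes.read_camera(n)[:,:,::-1].copy()
    x,y=(proj(n,L)[0]-[50,75]).astype(int); s=4
    t=tile(im,x,y,s,400,600); 
    for X in (J,L,L+.125*tz-.024*tx,L+.125*tz+.024*tx): 
        c=(proj(n,X)[0]-[x,y]+.5)*s-.5; cv2.circle(t,tuple(int(v) for v in c),3,(0,0,255),1)
    a.append(t)
cv2.imwrite("pics/a7.png",np.hstack(a))
E
```

```text
time: 18.15
eef_pos: [0.6075, 0.1118, 0.1802]
tcp_rot: [0.564, 0.732, 0.234, -0.301]
contact_force: [0.7, 0.1, -3.1]
opening: 0.338
finger_force: 79.8
{'time': 18.15, 'qpos': [-0.226, 0.3697, 1.737, 0.6795, 1.4883, -0.7036], 'eef_pos': [0.6075, 0.1118, 0.1802], 'tcp_rot': [0.5642, 0.7321, 0.2345, -0.3012], 'contact_force': [0.6959, 0.0939, -3.1153], 'wrist_torque': [-0.6818, -0.183, -0.0162], 'finger_force': 79.7769, 'opening': 0.3384}
```

View pics/a7.png

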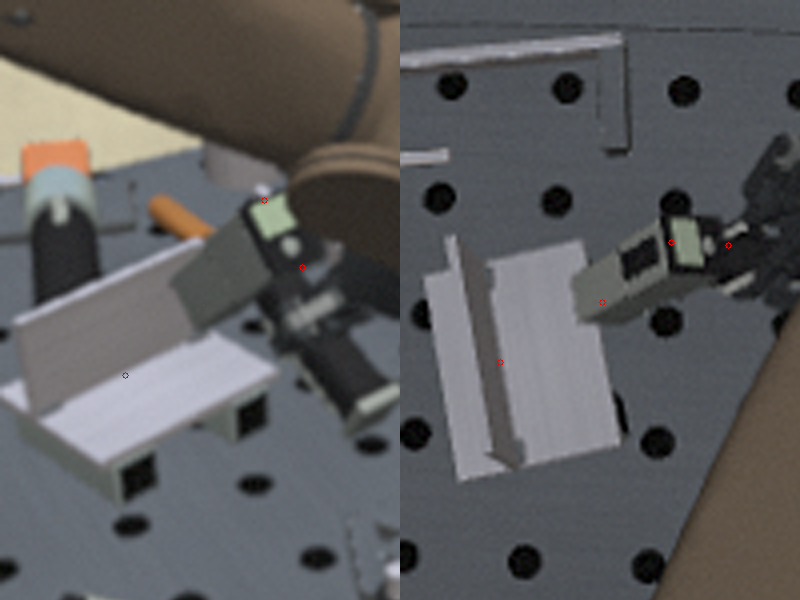

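```bash
python3 - <<'E'
from h import *
L=J+.15*tz; x,y=(proj("side",L)[0]-[50,75]).astype(int); X,Y=(proj("top",L)[0]-[50,75]).astype(int)
for sy in(-1,1):
  for sx in(-1,1):
    for z,hx,hy in((0,.022,.019),(.125,.024,.021)):
      p=L+z*tz+sx*hx*tx+sy*hy*ty
      print(sy,sx,z,((proj("side",p)[0]-[x,y]+.5)*4).round(),((proj("top",p)[0]-[X,Y]+.5)*4+[400,0]).round())
E
python3 -m handwheel '[[0,0,0,0,0,0,-1],[0,0,0,0,0,0,-1],[0,0,0,0,0,0,-1],[0,0,0,0,0,0,-1]]'
```

```text
-1 -1 0 [241. 324.] [623. 279.]
-1 -1 0.125 [328. 257.] [723. 217.]
-1 1 0 [209. 268.] [573. 277.]
-1 1 0.125 [290. 190.] [667. 214.]
1 -1 0 [199. 344.] [632. 327.]
1 -1 0.125 [278. 280.] [734. 274.]
1 1 0 [166. 288.] [581. 327.]
1 1 0.125 [239. 212.] [678. 273.]
time: 18.75
eef_pos: [0.6066, 0.112, 0.1785]
tcp_rot: [0.564, 0.732, 0.234, -0.302]
contact_force: [0.2, -0.3, -2.1]
opening: 0.343
finger_force: 79.8
```

```bash
python3 -c "
from plant import ctrl
print(ctrl.sign_off())"
```

```text
the job is handed in; nothing more can be done
None
```

I handed the job in at about 18.8 s of the 67 s allowed; `sign_off` gave no verdict. The punch pressed the lock-on button to its stop, the punch is back in its block, and the gripper is holding the thermometer still, aimed 45° down at the joint middle from about 15 cm. The camera views put the aim about 7 mm off at most, against the 25 mm allowed.

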